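# Make room in the lunchbox and hold its tray ready above the free bay

### The job

Slide the open square pot that stands loose in the lunchbox all the way into the far left corner, on the hinge side, until it sits snug and square against both walls. Then take the long lift-out tray by its rib, lift it higher than the stacked jars, carry it across, and hold it over the free bay beside the pot: level, squared up with the box, and centred so that it could be lowered straight in, with its underside about a finger's width (15 mm) above the rim and touching neither the box nor the pot. Finish while still holding it there, because I want to lay a napkin in the bay before it goes down; leave everything else on the counter where it stands.

Things in the scene. Friction and masses are not known exactly. Their poses are not given: they have to be found in the camera images.
- lunchbox: Blue polypropylene lunchbox, open at the top, standing firm on rubber feet (it does not slide). Origin: centre of its underside. x points to the hinge side (away from the robot, turned up to 0.3 rad), y to the left seen from the robot, z up. Inside 120 (x) by 162 (y) mm; walls 3.5 mm, floor 4 mm thick; rim 68 mm above the counter with a 4 mm outward flange.
- hinge (a point): Middle of the lunchbox's lid hinge, at (68, 0, 64) mm in its frame. The flap lid hangs right back from here: it slopes down to the counter some 125 mm beyond the far (+x) wall, nowhere above the rim.
- corner (a point): Where the pot's origin comes to lie when it is home in the far left (+x, +y) corner: (18, 39, 4) mm in the lunchbox frame; the pot is then unturned, its sides against the two walls. Same axes as the lunchbox.
- bay (a point): Centre of the free bay at rim height, at (0, -42, 68) mm in the lunchbox frame, same axes: the strip 78 mm wide (y) and 120 mm long (x, wall to wall) on the right (-y) side that is free once the pot is home. The tray has 8 mm of play in it on every side.
- pot: Light grey polypropylene pot, open, empty, 84 by 84 mm, 56 mm high, walls and floor 3 mm, about 60 g, loose on the lunchbox floor; it starts 16 mm or more from home each way, up to 0.14 rad askew. Origin: centre of its underside; x and y along its sides, roughly those of the lunchbox. Closed fingers put down inside it can push it by its inner walls.
- tray: Light grey lift-out tray on the counter at the right: 104 mm long (x), 62 mm wide (y), open, side walls 30 mm high, about 90 g. On its middle divider stands the lifting rib: 56 mm long (x), 12 mm thick (y), 30 to 60 mm above the underside, centred over the origin; pinch it across y, fingertips above the side walls. Origin: centre of its underside. x starts within 0.5 rad of world x.
- dip_pot: Bystander: small open square pot, light grey, 54 by 54 mm, 36 mm high, on the counter near the tray (the two swap places). Origin: centre of its underside.
- jar_lower: Bystander: glass snack jar with a steel lid, 68 mm across, 70 mm high, between tray and lunchbox. Origin: centre of its underside.
- jar_upper: Bystander: the same jar, stacked on the lower one; the top of the stack is 140 mm above the counter. Origin: centre of its underside.
- mug: Bystander: white mug with handle, 76 mm across, 85 mm high, between tray and lunchbox (swaps places with the jars). Origin: centre of its underside.
- spoon: Bystander: stainless steel spoon, 155 mm long, lying flat. Origin near its middle.
- fork: Bystander: green plastic fork, 155 mm long, lying flat. Origin near its middle.
- muffin_cup: Bystander: red fluted muffin cup, 66 mm across, 30 mm high, towards the far edge of the counter. Origin: centre of its underside.
There are look-alikes about, which are no part of the job. Leave any green look-alike of the tray alone. Leave any purple look-alike of the pot alone.

How it is judged:
On the way, in this order (a step that is already met when the one before it is completed fails the run):
1. the square pot is home in the far left corner of the lunchbox, snug against both walls (x of pot in the frame of lunchbox above 0.014 m and y of pot in the frame of lunchbox above 0.035 m and angle between the x axis of pot and the x axis of lunchbox, either way round below 0.08 rad and angle between pot's own z axis and vertical below 0.08 rad and z of pot in the frame of lunchbox below 0.01 m), for 0.2 s.
2. the tray is held in the fingers with its underside higher than the stacked jars (140 mm) (height (world z) of tray above 0.14 m and contact force between the fingers and tray above 1 N), for 0.1 s.
At the end, for the whole second after the job is handed in: Pot flat in the box, within 4 mm of home against both walls, square within 0.08 rad. Tray held in the fingers, still, within 8 mm of the bay's middle each way, underside 5 to 30 mm above the rim, turned and tilted less than 0.09 rad, touching neither box nor pot (all of step 1 and x of tray in the frame of bay between -0.008 and 0.008 m and y of tray in the frame of bay between -0.008 and 0.008 m and z of tray in the frame of bay between 0.005 and 0.03 m and angle between the x axis of tray and the x axis of lunchbox, either way round below 0.09 rad and angle between tray's own z axis and vertical below 0.09 rad and contact force between the fingers and tray above 1 N and contact force between tray and lunchbox below 0.05 N and contact force between tray and pot below 0.05 N and linear speed of tray below 0.02 m/s and angular speed of tray below 0.2 rad/s); the arm keeps its last pose, push and grip.
It fails at once if a bystander (jar, mug, spoon, fork, muffin cup, small pot) is shoved more than 15 mm or a jar or the mug tipped (distance of any of jar_lower, jar_upper, mug, spoon, fork, muffin_cup, dip_pot from where it was at the start of the episode above 0.015 m or angle between any of jar_lower, jar_upper, mug's own z axis and vertical above 0.3 rad).
It also fails if it takes over 67 s, if anything falls off the work surface, if the arm or the gripper's body presses on something with over 40 N, if the wrist force passes 120 N, or if a joint passes its speed limit or range.

### The arm

A 6-joint arm with a two-finger parallel gripper is mounted at the origin on the work surface. World frame = base frame: x ahead of the robot, y to its left, z up, the work surface at z = 0. Lengths are in m, angles in rad, forces in N, time in s.
With the tool pointing down it reaches from about 0.3 to 0.875 m from the base axis. Payload 6.4 kg.
Tool frame: the origin (TCP) lies at the very end of the fingers, on their centre line; the grasp point (between the pads) lies 19 mm behind it; z points along the fingers, y is the line along which they close (so a half turn about z gives the same grasp; the last joint's range is limited). The gripper opens to 85 mm and grips with 20 to 120 N. Pads are 22 mm wide; open, the fingers measure 114 mm over their backs; the gripper's body (76 mm by 85 mm) begins 54 mm behind the grasp point. The pads swing forward as they close: fully open they stand 13 mm farther back than shut.
Start: joints at [1.114, 0.181, 1.607, -0, 1.354, -0.206], TCP at [0.143, 0.557, 0.196] pointing down, gripper open.
Joint ranges: [-2.99, 2.99], [-0.89, 2.07], [0.3, 2.58], [-1.14, 4.28], [0, 2.63], [-3.12, 3.12]. Speed limits (rad/s): [2.57, 2.57, 3.01, 3.14, 3.14, 3.14].

### API

Orientations are given as a unit quaternion [w, x, y, z].
In Python, from bench import * gives the robot as it stands. The module is installed in compiled form; this text tells all that it offers.
- The arm moves only by the tool arm_command, never from a script. Its arguments are lists of equal length, an entry for each row: "dp": the shift along the tool's x, y, z in units of 0.25 m (1.0 is 0.25 m), a list of three; "turn": the turn, a rotation vector about the tool's x, y, z in units of 30 degrees (1.0 is 30 degrees), a list of three; "jaw": the opening, from 0 (shut) to 1 (fully open). A call has 1 to 5 rows; each row is the pose to reach, as a shift and turn from the pose commanded when the call began, along the tool's axes at that moment; what a row does not reach only later rows make up. A row lasts 1/8 s, in which the tool goes at most 62.5 mm and 10.7 degrees, less where a joint would pass 70% of its speed; a pose out of reach is approached as far as the arm can. A call with a number of a shift or a turn outside -1 to 1 is refused whole. A call with a gripper value outside its range is refused whole. The fingers move at their own pace and stop on an object; the grip force is fixed at half the most. Time passes only in rows, so rows that repeat a pose let the fingers close. It gives the time, the measured TCP pose, the force, the opening and the grip force at its end, in the units of the state.
- get_obs(): the state, without advancing time (a new reading comes with each control period).
- camera(name): name is "side" or "top" or "wrist"; returns the picture (384x512x3 uint8, blue, green, red); there is no depth.
- get_calibration(name): a dict with "camera_matrix" (3x3 intrinsics, pixels), "R" (3x3) and "t" (3): a world point X has camera coordinates R X + t; the wrist camera has in their place "mount" (4x4, takes a point from camera to tool coordinates, whose origin is the TCP and whose axes are the flange's). Camera axes: x right, y down, z forward; pixel columns grow to the right and rows downward; lengths in m; the calibration is good to about 2 mm. A picture is of the moment at which its call begins: read the wrist's pose just before it. get_calibration takes no time and is no camera call.
- hand_in(): hands the job in; it is judged then, once.
The state is a dict: "time_s": time; "q": joint angles; "dq": joint speeds; "joint_efforts": joint torques, N m; "eef_pos": TCP position; "eef_rot": TCP orientation; "wrist_force": force on the tool from outside, world axes, zero at the start; "torque": the same for the moment, N m; "opening": opening from 0.0 (shut) to 1.0 (fully open); "grasp_force": force on a finger pad.
Only numpy, scipy, OpenCV 4.12 (cv2) and the standard library are available. Lean on these libraries where they do the work, as an engineer would, in place of code of your own. Each camera call takes 0.05 s, during which the arm holds its last target. There are 200 camera calls.

## Working session

There is one attempt and no reset: what is moved stays moved. The work goes in short steps, Python scripts to look and compute and a tool call to move; the robot and the scene stay as the last step left them, time stands still between calls to the robot, and variables do not carry over. Pictures are saved under pics/ and viewed, at most 10 in all, crops included, and the job is handed in when it is done.

Besides the shell and the picture viewer there is one more tool, called after ">>>" as name(argument=value, ...), one argument or row to a line, values as JSON. arm_command: Moves the arm, as the interface text tells. Its arguments: {"type":"object","properties":{"dp":{"type":"array"},"turn":{"type":"array"},"jaw":{"type":"array"}},"required":["dp","turn","jaw"]}

```bash
mkdir -p pics; python3 - <<'E'
from bench import *
import cv2,numpy as np
for n in("top","side"):
    im=camera(n); cv2.imwrite(f"pics/{n}0.png",im)
    c=get_calibration(n); print(n,{k:np.round(v,4).tolist() for k,v in c.items()})
print(np.round(get_calibration("wrist")["mount"],4).tolist())
o=get_obs();print({k:np.round(v,4).tolist() for k,v in o.items()})
E
```

```text
top {'camera_matrix': [[386.9449, 0.0, 255.7205], [0.0, 386.9449, 190.8316], [0.0, 0.0, 1.0]], 'R': [[-0.019, -0.9998, 0.0103], [-0.9923, 0.0176, -0.1228], [0.1226, -0.0125, -0.9924]], 't': [0.0168, 0.5461, 1.1093]}
side {'camera_matrix': [[447.5129, 0.0, 260.5651], [0.0, 447.5129, 185.8788], [0.0, 0.0, 1.0]], 'R': [[0.9449, -0.3273, 0.0017], [-0.1815, -0.5285, -0.8293], [0.2723, 0.7833, -0.5588]], 't': [-0.4873, 0.1558, 1.4827]}
[[0.0008, -0.9658, -0.2591, 0.0641], [1.0, 0.0011, -0.0009, -0.0005], [0.0012, -0.2591, 0.9658, -0.1779], [0.0, 0.0, 0.0, 1.0]]
{'time_s': 0.1, 'q': [1.1137, 0.1814, 1.6079, 0.0, 1.3538, -0.2063], 'dq': [-0.0006, -0.0017, -0.0028, 0.0028, 0.0013, 0.002], 'joint_efforts': [0.0002, -44.5877, -35.224, -0.0004, 0.0041, 0.0001], 'eef_pos': [0.1424, 0.5565, 0.1956], 'eef_rot': [-0.0002, 0.1251, 0.9921, -0.0007], 'wrist_force': [0.2388, 0.0911, 0.0569], 'torque': [0.0094, 0.0114, 0.0388], 'grasp_force': 0.0, 'opening': 1.0034}
```

View pics/top0.png

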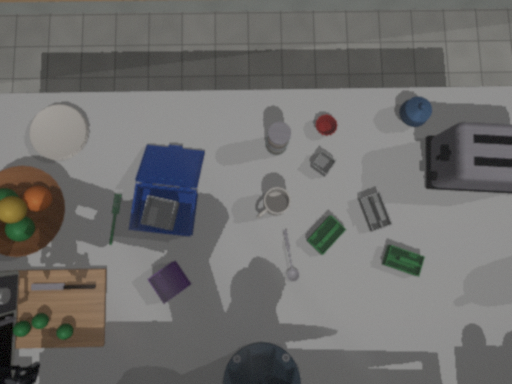

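View pics/side0.png

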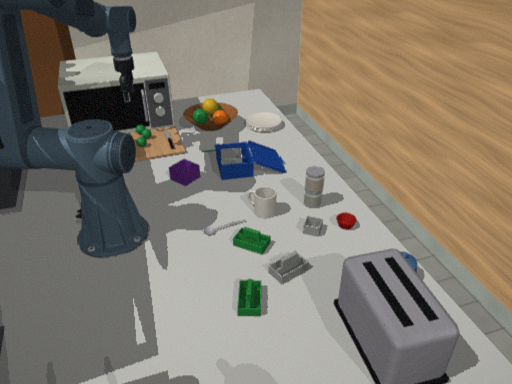

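Top view: lunchbox at about (164,210) with the pot at (159,211). The grey tray is at (374,209), the jars at (279,135), the mug at (275,202) and the dip pot at (322,161). The purple pot and the green trays are decoys.

```bash
cat > h.py <<'E'
from bench import *
import cv2,numpy as np
from scipy.spatial.transform import Rotation as Ro
def cam(n,o=None):
    c=get_calibration(n);K=c["camera_matrix"]
    if n!="wrist": return np.array(K),np.array(c["R"]),np.array(c["t"])
    o=o or get_obs();M=np.eye(4);M[:3,:3]=rot(o);M[:3,3]=o["eef_pos"]
    T=np.linalg.inv(M@np.array(c["mount"]));return np.array(K),T[:3,:3],T[:3,3]
def rot(o): return Ro.from_quat(np.array(o["eef_rot"])[[1,2,3,0]]).as_matrix()
def ray(C,px):
    K,R,t=C;d=R.T@np.linalg.solve(K,[px[0],px[1],1.]);return -R.T@t,d
def plane(C,px,z):
    c,d=ray(C,px);return c+d*(z-c[2])/d[2]
def tri(*cp):
    A=0;b=0
    for C,px in cp:
        c,d=ray(C,px);d=d/np.linalg.norm(d);P=np.eye(3)-np.outer(d,d);A=A+P;b=b+P@c
    return np.linalg.solve(A,b)
def proj(C,X):
    K,R,t=C;p=K@(R@np.asarray(X)+t);return p[:2]/p[2]
def go(p,yaw,o=None):
    """needed dp/turn (units) to tool-down pose; yaw = world angle of tool -x axis"""
    o=o or get_obs();R=rot(o);c,s=np.cos(yaw),np.sin(yaw)
    G=np.array([[-c,s*1.,0],[-s,-c*1.,0],[0,0,-1]]);G[:,1]=np.cross(G[:,2],G[:,0])
    d=R.T@(np.array(p)-o["eef_pos"])/.25
    w=Ro.from_matrix(R.T@G).as_rotvec()/np.radians(30)
    print("dp",np.round(d,3).tolist(),"turn",np.round(w,3).tolist())
def shot(n,name):
    o=get_obs();C=cam(n,o);im=camera(n);cv2.imwrite(f"pics/{name}.png",im);return im,C,o
E
python3 - <<'E'
from h import *
T=cam("top")
for nm,px,z in [("bfl",(130,233),.068),("bfr",(193,235),.068),("bbr",(197,188),.068),("bbl",(137,182),.068),("pot",(159,211),.06),("tray",(374,209),.03),("jars",(279,133),.14),("mug",(276,202),.085),("dip",(322,161),.036)]:
    print(nm,np.round(plane(T,px,z)[:2],3))
go([.40,.25,.35],-.1)
E
```

```text
bfl [0.429 0.364]
bfr [0.42  0.186]
bbr [0.553 0.175]
bbl [0.574 0.347]
pot [0.49  0.285]
tray [ 0.486 -0.342]
jars [ 0.691 -0.058]
mug [ 0.507 -0.049]
dip [ 0.632 -0.192]
dp [-1.302, -0.933, -0.617] turn [-0.003, -0.001, -0.288]
```

>>> arm_command(
  dp=[
    [-0.6,-0.5,-0.6],
    [-0.6,-0.5,-0.6],
    [-0.7,-0.6,-0.6],
    [-0.9,-0.8,-0.6],
    [-1,-0.8,-0.6],
  ],
  turn=[
    [0,0,0],
    [0,0,-0.29],
    [0,0,-0.29],
    [0,0,-0.29],
    [0,0,-0.29],
  ],
  jaw=[1,1,1,1,1],
)

```text
time_s: 0.72
eef_pos: [0.3047, 0.3344, 0.3361]
eef_rot: [0.0, 0.049, 0.999, 0.0]
wrist_force: [0.7, 0.9, 0.4]
opening: 1.002
grasp_force: 0.0
```

```bash
python3 - <<'E'
from h import *
o=get_obs();print(o["time_s"],np.round(o["eef_pos"],3));go([.43,.268,.35],-.1)
E
```

```text
0.725 [0.305 0.334 0.336]
dp [-0.525, -0.215, -0.055] turn [0.001, 0.002, 0.004]
```

>>> arm_command(
  dp=[
    [-0.45,-0.15,-0.04],
    [-0.45,-0.15,-0.04],
    [-0.45,-0.15,-0.04],
    [-0.45,-0.15,-0.04],
  ],
  turn=[
    [0,0,0],
    [0,0,0],
    [0,0,0],
    [0,0,0],
  ],
  jaw=[0,0,0,0],
)

```text
time_s: 1.23
eef_pos: [0.412, 0.2874, 0.3447]
eef_rot: [-0.001, 0.05, 0.999, -0.0]
wrist_force: [0.6, 1.0, 0.3]
opening: 0.14
grasp_force: 0.0
```

```bash
python3 - <<'E'
from h import *
im,C,o=shot("wrist","w1");print(o["time_s"],np.round(o["eef_pos"],4),np.round(o["eef_rot"],4),o["opening"]);print(C[0])
E
```

```text
1.225 [0.412  0.2874 0.3447] [-8.000e-04  4.970e-02  9.988e-01 -1.000e-04] 0.14015353489336885
[[286.87359659   0.         254.47069269]
 [  0.         286.87359659 191.19580768]
 [  0.           0.           1.        ]]
```

View pics/w1.png

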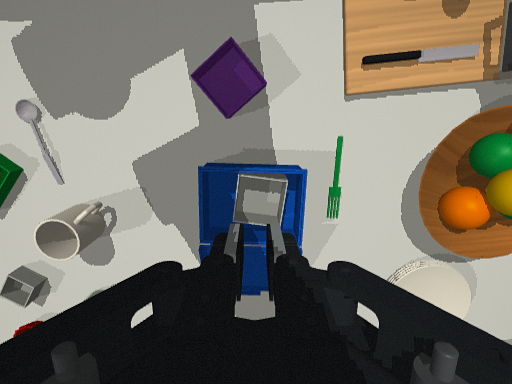

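>>> arm_command(
  dp=[
    [-0.25,0,0.1],
    [-0.48,0,0.2],
    [-0.48,0,0.2],
    [-0.48,0,0.2],
    [-0.48,0,0.2],
  ],
  turn=[
    [0,0,0],
    [0,0,0],
    [0,0,0],
    [0,0,0],
    [0,0,0],
  ],
  jaw=[0,0,0,0,0],
)

```text
time_s: 1.9
eef_pos: [0.531, 0.2767, 0.297]
eef_rot: [0.001, 0.049, 0.999, 0.0]
wrist_force: [-0.4, 1.1, 0.5]
opening: 0.001
grasp_force: 0.0
```

```bash
python3 - <<'E'
from h import *
import pickle
im,C,o=shot("wrist","w2");pickle.dump(C,open("w2.pkl","wb"));print(o["time_s"],np.round(o["eef_pos"],4),np.linalg.norm(o["dq"]))
E
```

```text
1.9 [0.531  0.2767 0.297 ] 0.010454569803321595
```

>>> arm_command(
  dp=[
    [0,-0.25,0],
    [0,-0.32,0],
    [0,-0.32,0],
    [0,-0.32,0],
  ],
  turn=[
    [0,0,0],
    [0,0,0],
    [0,0,0],
    [0,0,0],
  ],
  jaw=[0,0,0,0],
)

```text
time_s: 2.45
eef_pos: [0.5241, 0.197, 0.296]
eef_rot: [0.001, 0.049, 0.999, 0.0]
wrist_force: [-0.4, 0.3, -0.2]
opening: 0.002
grasp_force: 0.0
```

```bash
python3 - <<'E'
from h import *
import pickle
im2=cv2.imread("pics/w2.png")
im,C,o=shot("wrist","w3");pickle.dump(C,open("w3.pkl","wb"));print(o["time_s"],np.round(o["eef_pos"],4),np.linalg.norm(o["dq"]))
C2=pickle.load(open("w2.pkl","rb"))
a,b=proj(C2,[.495,.27,.068]),proj(C,[.495,.27,.068]);print(a,b)
out=[]
for i,c in((im2,a),(im,b)):
    x,y=int(c[0]-65),int(c[1]-75);x=max(x,0);y=max(y,0);print(x,y);out.append(cv2.resize(i[y:y+150,x:x+130],None,fx=3,fy=3,interpolation=cv2.INTER_CUBIC))
cv2.imwrite("pics/c23.png",np.hstack(out)) if out[0].shape==out[1].shape else print("shape")
E
```

```text
2.45 [0.5241 0.197  0.296 ] 0.017231103415477147
[247.86282165 135.44950472] [305.35925224 135.01203983]
182 60
240 60
```

View pics/c23.png

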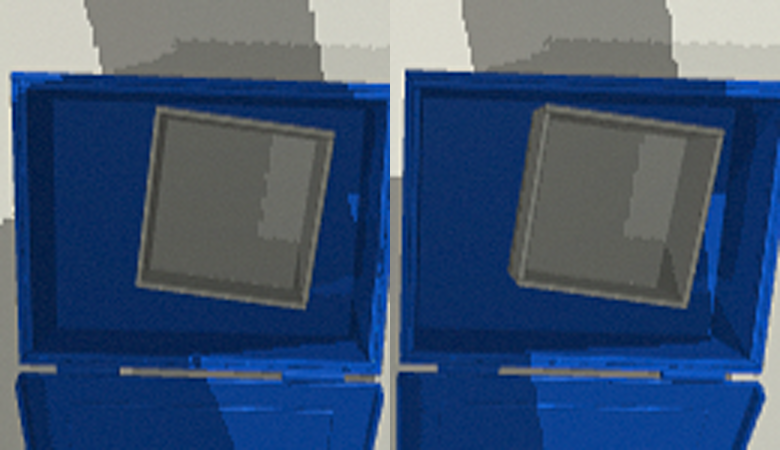

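Left view: flange corners at about (12,72) and (22,365). The pot rim corners are (157,105), (333,131), (305,309) and (137,286), so the pot is turned about 0.1 rad relative to the box. I'll fit both poses across the two views.

```bash
cat > fit.py <<'E'
from h import *
from scipy.optimize import least_squares
def fit(obs,p0):
    """obs: list of (C,px,local xy); params x,y,yaw,z"""
    def f(p):
        c,s=np.cos(p[2]),np.sin(p[2])
        return np.concatenate([proj(C,[p[0]+c*l[0]-s*l[1],p[1]+s*l[0]+c*l[1],p[3]])-px for C,px,l in obs])
    r=least_squares(f,p0);print(np.round(r.x,4),"res",np.round(r.fun,1).tolist());return r.x
E
python3 - <<'E'
from fit import *
import pickle
A,B=[pickle.load(open(f"w{i}.pkl","rb")) for i in(2,3)]
a=lambda x,y:(A,np.array([182+x/3-.33,60+y/3-.33]))
b=lambda x,y:(B,np.array([240+(x-390)/3-.33,60+y/3-.33]))
h=.042
L=[(-h,-h),(-h,h),(h,h),(h,-h)]
pot=[(*a(*p),l) for p,l in zip([(157,105),(334,131),(305,309),(136,286)],L)]+[(*b(*p),l) for p,l in zip([(548,104),(724,129),(687,308),(519,284)],L)]
P=fit(pot,[.49,.28,0,.06])
X,Y=.0675,.0885
box=[(*a(12,72),(-X,-Y)),(*b(406,70),(-X,-Y))]+[(*a(22,365),(.0635,-Y)),(*b(401,367),(.0635,-Y)),(*b(755,376),(.0635,Y))]
Bx=fit(box,[.49,.27,0,.068])
# whole-image blue extents for full near-left corner
d=P[:2]-Bx[:2];c,s=np.cos(Bx[2]),np.sin(Bx[2]);print("pot in box",c*d[0]+s*d[1],-s*d[0]+c*d[1],P[2]-Bx[2])
for n,off in(("w2",(260,60)),("w3",(320,60))):
    im=cv2.imread(f"pics/{n}.png");cv2.imwrite(f"pics/{n}c.png",cv2.resize(im[off[1]:off[1]+150,off[0]:off[0]+130],None,fx=3,fy=3))
cv2.imwrite("pics/c23b.png",np.hstack([cv2.imread("pics/w2c.png"),cv2.imread("pics/w3c.png")]))
E
```

```text
[ 0.4894  0.2872 -0.2329  0.0565] res [-0.1, 0.1, 0.7, 0.1, 0.5, -0.1, 0.1, -0.2, -0.6, -0.1, 0.3, 0.2, -0.1, -0.1, -0.7, 0.1]
[ 0.5     0.2721 -0.1384  0.0661] res [0.1, 1.4, 0.3, 1.6, -1.4, -1.1, -1.0, -2.0, 2.0, -0.2]
pot in box -0.01263525531256818 0.01345843700842921 -0.09443904059151498
```

View pics/c23b.png

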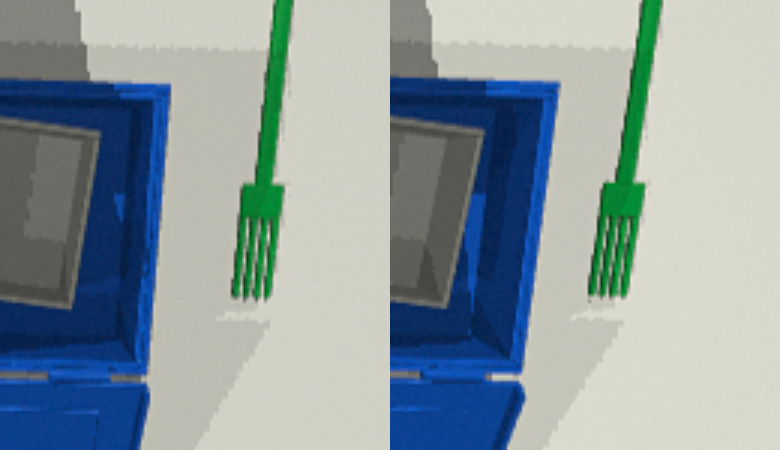

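The box's left side shows up at (171,84) and (148,373) in the left crop, and (560,82) and (522,373) in the right crop. I'll refit with all four corners.

```bash
cat > box.py <<'E'
from fit import *
import pickle
A,B=[pickle.load(open(f"w{i}.pkl","rb")) for i in(2,3)]
u=lambda x,o:o+(x+.5)/3-.5
for Xf in(.0635,.0655,.0675):
  X,Y=.0675,.0885
  a=lambda x,y,o=182:(A,np.array([u(x,o),u(y,60)]))
  b=lambda x,y,o=240:(B,np.array([u(x-390,o),u(y,60)]))
  box=[(*a(12,72),(-X,-Y)),(*b(406,70),(-X,-Y)),(*a(171,84,260),(-X,Y)),(*b(560,82,320),(-X,Y)),
   (*a(22,365),(Xf,-Y)),(*b(401,367),(Xf,-Y)),(*a(148,373,260),(Xf,Y)),(*b(522,373,320),(Xf,Y))]
  Bx=fit(box,[.49,.27,0,.068])
E
python3 box.py
python3 - <<'E'
from h import *
# pot walls check via inside-box clear corners
E
```

```text
[ 0.4984  0.2724 -0.1229  0.0678] res [-0.9, 1.1, -0.4, 1.2, 0.3, 0.8, 0.7, 0.8, -0.9, -1.0, -0.2, -1.9, 0.5, -0.5, 1.1, -0.9]
[ 0.4977  0.2727 -0.1227  0.0658] res [-0.5, 0.6, -0.3, 0.8, 0.2, 0.3, 0.3, 0.3, -0.5, -0.5, -0.1, -1.3, 0.3, -0.0, 0.6, -0.4]
[ 0.4969  0.2729 -0.1226  0.0638] res [-0.1, 0.2, -0.1, 0.3, 0.0, -0.2, -0.1, -0.2, -0.1, 0.1, 0.1, -0.8, 0.1, 0.5, 0.1, 0.1]
```

```bash
cat >> h.py <<'E'
BX=np.array([.4975,.2727]);BYAW=-.123
def w(l,z):
    c,s=np.cos(BYAW),np.sin(BYAW);return [BX[0]+c*l[0]-s*l[1],BX[1]+s*l[0]+c*l[1],z]
def inbox(p):
    c,s=np.cos(BYAW),np.sin(BYAW);d=np.array(p[:2])-BX;return np.round([c*d[0]+s*d[1],-s*d[0]+c*d[1]],4)
E
python3 - <<'E'
from h import *
go(w((-.010,.013),.12),BYAW)
E
```

```text
dp [0.175, 0.343, 0.703] turn [0.001, 0.001, 0.048]
```

>>> arm_command(
  dp=[
    [0.1,0.2,0.1],
    [0.175,0.343,0.3],
    [0.175,0.343,0.55],
    [0.175,0.343,0.7],
    [0.175,0.343,0.7],
  ],
  turn=[
    [0,0,0.05],
    [0,0,0.05],
    [0,0,0.05],
    [0,0,0.05],
    [0,0,0.05],
  ],
  jaw=[0,0,0,0,0],
)

```text
time_s: 3.12
eef_pos: [0.4858, 0.2858, 0.1167]
eef_rot: [-0.004, 0.062, 0.998, -0.001]
wrist_force: [-0.1, 1.1, 0.2]
opening: 0.001
grasp_force: 0.0
```

```bash
python3 - <<'E'
from h import *
go(w((-.010,.013),.018),BYAW);print(inbox(get_obs()["eef_pos"]))
E
```

```text
dp [-0.016, 0.007, 0.395] turn [-0.006, -0.013, -0.001]
[-0.0132  0.0116]
```

>>> arm_command(
  dp=[
    [0,0,0.2],
    [0,0,0.38],
    [0,0,0.38],
    [0,0,0.38],
  ],
  turn=[
    [0,0,0],
    [0,0,0],
    [0,0,0],
    [0,0,0],
  ],
  jaw=[0,0,0,0],
)

```text
time_s: 3.62
eef_pos: [0.4913, 0.2866, 0.0282]
eef_rot: [0.002, 0.062, 0.998, 0.001]
wrist_force: [0.2, 0.4, 0.1]
opening: -0.004
grasp_force: 0.0
```

```bash
python3 - <<'E'
from h import *
o=get_obs();go(w((.044,.013),.018),BYAW);print(inbox(o["eef_pos"]),o["eef_pos"],o["wrist_force"])
E
```

```text
dp [-0.207, 0.0, 0.042] turn [0.003, 0.007, -0.004]
[-0.0079  0.013 ] [0.4912744  0.28661712 0.028224  ] [0.200352   0.41927824 0.13906334]
```

>>> arm_command(
  dp=[
    [0,0,0.03],
    [-0.06,0,0.03],
    [-0.12,0,0.03],
    [-0.16,0,0.03],
    [-0.2,0,0.03],
  ],
  turn=[
    [0,0,0],
    [0,0,0],
    [0,0,0],
    [0,0,0],
    [0,0,0],
  ],
  jaw=[0,0,0,0,0],
)

```text
time_s: 4.25
eef_pos: [0.5395, 0.2791, 0.0177]
eef_rot: [-0.0, 0.063, 0.998, -0.0]
wrist_force: [-0.6, 0.3, 0.5]
opening: 0.003
grasp_force: 0.2
```

>>> arm_command(
  dp=[
    [0,0,0],
    [-0.008,0,0],
    [-0.008,0,0],
  ],
  turn=[
    [0,0,0],
    [0,0,0],
    [0,0,0],
  ],
  jaw=[0,0,0],
)

```text
time_s: 4.62
eef_pos: [0.5403, 0.2792, 0.0177]
eef_rot: [-0.0, 0.062, 0.998, -0.0]
wrist_force: [-1.3, -0.7, 0.6]
opening: -0.003
grasp_force: 0.2
```

```bash
python3 - <<'E'
from h import *
o=get_obs();go(w((.046,.013),.020),BYAW);print(inbox(o["eef_pos"]),o["eef_pos"],o["wrist_force"])
E
```

```text
dp [-0.017, 0.005, -0.009] turn [-0.0, -0.001, -0.004]
[0.0417 0.0117] [0.54031312 0.27917488 0.01769568] [-1.33461556 -0.7009457   0.55838583]
```

Nudging further in +x until the force rises.

>>> arm_command(
  dp=[
    [-0.01,0,0],
    [-0.016,0,0],
    [-0.016,0,0],
  ],
  turn=[
    [0,0,0],
    [0,0,0],
    [0,0,0],
  ],
  jaw=[0,0,0],
)

```text
time_s: 5.0
eef_pos: [0.5424, 0.279, 0.0176]
eef_rot: [-0.002, 0.062, 0.998, -0.0]
wrist_force: [-8.3, 0.8, 5.3]
opening: -0.001
grasp_force: 4.0
```

>>> arm_command(
  dp=[
    [-0.01,0,0],
    [-0.01,0,0],
  ],
  turn=[
    [0,0,0],
    [0,0,0],
  ],
  jaw=[0,0],
)

```text
time_s: 5.25
eef_pos: [0.5424, 0.2789, 0.0175]
eef_rot: [-0.005, 0.062, 0.998, -0.001]
wrist_force: [-16.0, 0.8, 12.3]
opening: 0.003
grasp_force: 8.5
```

>>> arm_command(
  dp=[
    [0.032,0,0],
    [0.032,0.08,0],
    [0.032,0.12,0],
    [0.032,0.16,0],
    [0.032,0.19,0],
  ],
  turn=[
    [0,0,0],
    [0,0,0],
    [0,0,0],
    [0,0,0],
    [0,0,0],
  ],
  jaw=[0,0,0,0,0],
)

```text
time_s: 5.88
eef_pos: [0.5453, 0.3272, 0.0177]
eef_rot: [0.0, 0.062, 0.998, -0.0]
wrist_force: [0.0, -0.6, -0.3]
opening: 0.005
grasp_force: 0.2
```

>>> arm_command(
  dp=[
    [0,0.008,0],
    [0,0.016,0],
    [0,0.016,0],
  ],
  turn=[
    [0,0,0],
    [0,0,0],
    [0,0,0],
  ],
  jaw=[0,0,0],
)

```text
time_s: 6.25
eef_pos: [0.5455, 0.3303, 0.0177]
eef_rot: [-0.0, 0.063, 0.998, -0.0]
wrist_force: [-0.1, -1.2, 0.0]
opening: 0.004
grasp_force: 0.2
```

```bash
python3 - <<'E'
from h import *
o=get_obs();print(inbox(o["eef_pos"]),o["eef_pos"],o["wrist_force"])
E
```

```text
[0.0406 0.063 ] [0.54551904 0.33028834 0.01774432] [-0.11827236 -1.20882056  0.02819238]
```

>>> arm_command(
  dp=[
    [0,0.01,0],
    [0,0.02,0],
    [0,0.02,0],
  ],
  turn=[
    [0,0,0],
    [0,0,0],
    [0,0,0],
  ],
  jaw=[0,0,0],
)

```text
time_s: 6.62
eef_pos: [0.5462, 0.335, 0.0178]
eef_rot: [-0.0, 0.062, 0.998, -0.0]
wrist_force: [-0.4, -3.1, 2.2]
opening: -0.005
grasp_force: 1.4
```

>>> arm_command(
  dp=[
    [0,0.012,0],
    [0,0.024,0],
    [0,0.024,0],
  ],
  turn=[
    [0,0,0],
    [0,0,0],
    [0,0,0],
  ],
  jaw=[0,0,0],
)

```text
time_s: 7.0
eef_pos: [0.5461, 0.3352, 0.0177]
eef_rot: [-0.002, 0.063, 0.998, -0.005]
wrist_force: [-5.5, -24.5, 11.7]
opening: 0.001
grasp_force: 13.0
```

>>> arm_command(
  dp=[
    [0,-0.05,0],
    [0,-0.12,0],
    [-0.015,-0.12,0],
    [-0.03,-0.12,0],
    [-0.03,-0.12,0],
  ],
  turn=[
    [0,0,0],
    [0,0,0],
    [0,0,0],
    [0,0,0],
    [0,0,0],
  ],
  jaw=[0,0,0,0,0],
)

```text
time_s: 7.62
eef_pos: [0.5465, 0.3106, 0.0169]
eef_rot: [-0.004, 0.062, 0.998, -0.001]
wrist_force: [-13.1, -2.9, 9.1]
opening: 0.001
grasp_force: 6.4
```

```bash
python3 - <<'E'
from h import *
o=get_obs();print(inbox(o["eef_pos"]),o["eef_pos"],o["wrist_force"])
E
```

```text
[0.0439 0.0437] [0.54646025 0.31063066 0.01693513] [-13.0784047   -2.86836556   9.0540239 ]
```

>>> arm_command(
  dp=[
    [0.06,0,0],
    [0.06,0,-0.15],
    [0.06,0,-0.4],
    [0.06,-0.1,-0.65],
    [0.06,-0.2,-0.9],
  ],
  turn=[
    [0,0,0],
    [0,0,0],
    [0,0,0],
    [0,0,0],
    [0,0,0],
  ],
  jaw=[0,0,0,0,0],
)

```text
time_s: 8.25
eef_pos: [0.5296, 0.2667, 0.2359]
eef_rot: [0.001, 0.062, 0.998, 0.0]
wrist_force: [1.0, 0.3, -0.3]
opening: -0.0
grasp_force: 0.0
```

>>> arm_command(
  dp=[
    [0,0,-0.2],
    [0,0,-0.2],
    [0,0,-0.2],
  ],
  turn=[
    [0,0,0],
    [0,0,0],
    [0,0,0],
  ],
  jaw=[0.5,0.5,0.5],
)

```text
time_s: 8.62
eef_pos: [0.5296, 0.2668, 0.2832]
eef_rot: [-0.0, 0.062, 0.998, 0.0]
wrist_force: [0.7, 0.3, -0.9]
opening: 0.497
grasp_force: 0.0
```

```bash
python3 - <<'E'
from h import *
import pickle
im,C,o=shot("wrist","w4");pickle.dump(C,open("w4.pkl","wb"));print(o["time_s"],np.round(o["eef_pos"],4),np.linalg.norm(o["dq"]))
c=proj(C,w((0,0),.068));x,y=int(c[0]-90),max(0,int(c[1]-75));print(c,x,y)
f=4;cr=cv2.resize(im[y:y+145,x:x+190],None,fx=f,fy=f,interpolation=cv2.INTER_CUBIC)
def dr(ls,z,col):
    p=np.array([(proj(C,w(l,z))-[x,y]+.5)*f for l in ls]).astype(int);cv2.polylines(cr,[p],True,col,1)
q=lambda cx,cy,a,b:[(cx-a,cy-b),(cx+a,cy-b),(cx+a,cy+b),(cx-a,cy+b)]
dr(q(0,0,.06,.081),.068,(0,255,255));dr(q(.018,.039,.042,.042),.060,(0,0,255))
cv2.imwrite("pics/c4.png",cr)
E
```

```text
8.625 [0.5296 0.2668 0.2832] 0.036783587636914195
[256.69727003 138.51174134] 166 63
```

View pics/c4.png

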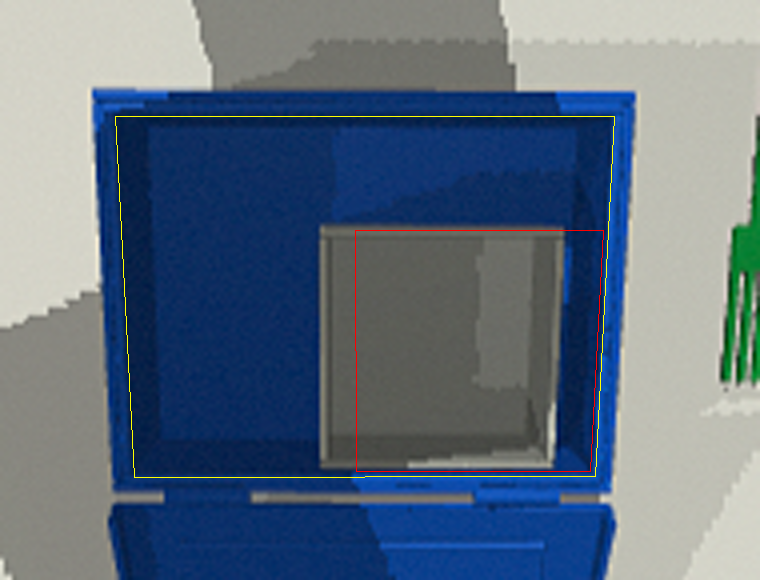

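The pot is home in x (red outline) but about 12 mm short in y. My earlier pull-back dragged it, so I'll redo the y push.

```bash
python3 - <<'E'
from h import *
go(w((.020,.040),.018),BYAW)
E
```

```text
dp [0.047, 0.169, 1.057] turn [-0.001, -0.004, -0.003]
```

>>> arm_command(
  dp=[
    [0.047,0.16,0.1],
    [0.047,0.16,0.35],
    [0.047,0.16,0.6],
    [0.047,0.16,0.8],
    [0.047,0.16,1.0],
  ],
  turn=[
    [0,0,0],
    [0,0,0],
    [0,0,0],
    [0,0,0],
    [0,0,0],
  ],
  jaw=[0,0,0,0,0],
)

```text
time_s: 9.3
eef_pos: [0.5211, 0.3072, 0.0298]
eef_rot: [-0.002, 0.062, 0.998, -0.001]
wrist_force: [0.5, 0.5, 1.0]
opening: 0.002
grasp_force: 0.0
```

>>> arm_command(
  dp=[
    [0,0,0.045],
    [0,0.03,0.045],
    [0,0.06,0.045],
    [0,0.09,0.045],
    [0,0.1,0.045],
  ],
  turn=[
    [0,0,0],
    [0,0,0],
    [0,0,0],
    [0,0,0],
    [0,0,0],
  ],
  jaw=[0,0,0,0,0],
)

```text
time_s: 9.93
eef_pos: [0.5278, 0.3337, 0.0246]
eef_rot: [0.002, 0.062, 0.998, 0.001]
wrist_force: [-0.1, -0.0, 5.6]
opening: 0.002
grasp_force: 2.9
```

```bash
python3 - <<'E'
from h import *
o=get_obs();print(inbox(o["eef_pos"]),o["eef_pos"],o["wrist_force"])
E
```

```text
[0.0226 0.0642] [0.52779196 0.33365702 0.02456864] [-0.09270494 -0.0442378   5.58355078]
```

>>> arm_command(
  dp=[
    [0,0,0],
    [0,0,0],
  ],
  turn=[
    [0,0,0],
    [0,0,0],
  ],
  jaw=[0,0],
)

```text
time_s: 10.18
eef_pos: [0.5278, 0.3331, 0.0246]
eef_rot: [0.001, 0.062, 0.998, 0.001]
wrist_force: [-1.1, -0.6, 6.7]
opening: -0.001
grasp_force: 3.4
```

```bash
python3 - <<'E'
from h import *
o=get_obs();print(inbox(o["eef_pos"]),o["eef_pos"],o["wrist_force"],o["torque"],o["grasp_force"])
C=cam("side");im=camera("side")
c=proj(C,w((0,0),.068));x,y=int(c[0]-35),int(c[1]-30);print(x,y)
cv2.imwrite("pics/s1.png",np.hstack([cv2.resize(im[y:y+70,x:x+70],None,fx=5.5,fy=5.5,interpolation=cv2.INTER_CUBIC),cv2.resize(camera("top")[170:240,125:195],None,fx=5.5,fy=5.5,interpolation=cv2.INTER_CUBIC)]))
E
```

```text
[0.0226 0.0636] [0.52776277 0.33307384 0.02456471] [-1.09843967 -0.60663688  6.69987334] [-0.02864949  0.12674757 -0.00171605] 3.4077558704302646
199 122
```

View pics/s1.png

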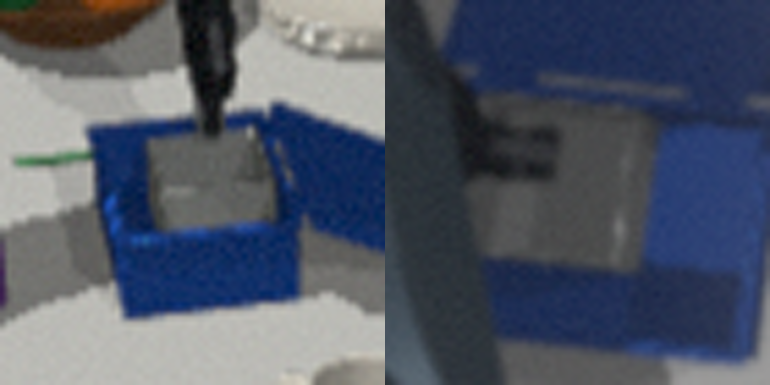

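>>> arm_command(
  dp=[
    [0,0,-0.02],
    [0,0,-0.02],
  ],
  turn=[
    [0,0,0],
    [0,0,0],
  ],
  jaw=[0,0],
)

```text
time_s: 10.52
eef_pos: [0.5267, 0.3325, 0.0282]
eef_rot: [0.0, 0.063, 0.998, 0.0]
wrist_force: [0.5, 0.2, -0.9]
opening: -0.002
grasp_force: 0.0
```

>>> arm_command(
  dp=[
    [0,-0.06,-0.02],
    [0,-0.06,-0.02],
    [0,-0.06,-0.02],
  ],
  turn=[
    [0,0,0],
    [0,0,0],
    [0,0,0],
  ],
  jaw=[0,0,0],
)

```text
time_s: 10.9
eef_pos: [0.5246, 0.3172, 0.0326]
eef_rot: [-0.0, 0.063, 0.998, 0.0]
wrist_force: [-0.5, -0.7, -0.4]
opening: 0.0
grasp_force: 0.0
```

>>> arm_command(
  dp=[
    [0,0,0.03],
    [0,0,0.06],
    [0,0,0.06],
  ],
  turn=[
    [0,0,0],
    [0,0,0],
    [0,0,0],
  ],
  jaw=[0,0,0],
)

```text
time_s: 11.28
eef_pos: [0.5235, 0.3172, 0.0162]
eef_rot: [-0.001, 0.062, 0.998, -0.0]
wrist_force: [-0.5, 0.8, -0.1]
opening: -0.001
grasp_force: 0.0
```

```bash
python3 - <<'E'
from h import *
o=get_obs();print(inbox(o["eef_pos"]),o["eef_pos"],o["wrist_force"],o["torque"])
E
```

```text
[0.0203 0.0474] [0.52347334 0.31724179 0.01617514] [-0.48196283  0.8309212  -0.07182006] [ 0.019703   -0.04343996  0.00957408]
```

>>> arm_command(
  dp=[
    [0,0.02,0],
    [0,0.03,0],
    [0,0.03,0],
  ],
  turn=[
    [0,0,0],
    [0,0,0],
    [0,0,0],
  ],
  jaw=[0,0,0],
)

```text
time_s: 11.65
eef_pos: [0.5257, 0.3254, 0.0179]
eef_rot: [0.0, 0.062, 0.998, 0.0]
wrist_force: [0.5, -0.9, 0.4]
opening: 0.001
grasp_force: 0.0
```

>>> arm_command(
  dp=[
    [0,0.02,0],
    [0,0.03,0],
    [0,0.03,0],
  ],
  turn=[
    [0,0,0],
    [0,0,0],
    [0,0,0],
  ],
  jaw=[0,0,0],
)

```text
time_s: 12.02
eef_pos: [0.5264, 0.3327, 0.0176]
eef_rot: [0.0, 0.062, 0.998, 0.0]
wrist_force: [-0.6, -0.0, -0.0]
opening: 0.002
grasp_force: 0.0
```

>>> arm_command(
  dp=[
    [0,0.01,0],
    [0,0.02,0],
    [0,0.02,0],
  ],
  turn=[
    [0,0,0],
    [0,0,0],
    [0,0,0],
  ],
  jaw=[0,0,0],
)

```text
time_s: 12.4
eef_pos: [0.5269, 0.3366, 0.0174]
eef_rot: [-0.0, 0.062, 0.998, -0.001]
wrist_force: [-0.7, -4.4, 1.7]
opening: -0.004
grasp_force: 2.3
```

```bash
python3 - <<'E'
from h import *
o=get_obs();print(inbox(o["eef_pos"]),o["eef_pos"],o["wrist_force"],o["torque"])
E
```

```text
[0.0213 0.067 ] [0.52686701 0.33658814 0.0174441 ] [-0.74972365 -4.37805415  1.74613999] [-0.71641714  0.11861527 -0.02271638]
```

>>> arm_command(
  dp=[
    [0,0.012,0],
    [0,0.012,0],
  ],
  turn=[
    [0,0,0],
    [0,0,0],
  ],
  jaw=[0,0],
)

```text
time_s: 12.65
eef_pos: [0.5269, 0.337, 0.0174]
eef_rot: [-0.001, 0.062, 0.998, -0.003]
wrist_force: [-2.4, -14.3, 4.5]
opening: -0.006
grasp_force: 7.8
```

>>> arm_command(
  dp=[
    [0,-0.03,0],
    [0,-0.06,0],
    [0,-0.06,0],
    [0,-0.06,-0.1],
    [0,-0.06,-0.3],
  ],
  turn=[
    [0,0,0],
    [0,0,0],
    [0,0,0],
    [0,0,0],
    [0,0,0],
  ],
  jaw=[0,0,0,0,0],
)

```text
time_s: 13.28
eef_pos: [0.5234, 0.325, 0.0909]
eef_rot: [-0.002, 0.063, 0.998, -0.001]
wrist_force: [0.5, -0.1, 0.5]
opening: -0.001
grasp_force: 0.0
```

```bash
python3 - <<'E'
from h import *
go(w((.030,-.01),.283),BYAW)
E
```

```text
dp [-0.04, -0.262, -0.768] turn [-0.004, -0.009, -0.004]
```

>>> arm_command(
  dp=[
    [0,0,-0.25],
    [-0.04,-0.12,-0.5],
    [-0.04,-0.26,-0.75],
    [-0.04,-0.26,-0.75],
    [-0.04,-0.26,-0.75],
  ],
  turn=[
    [0,0,0],
    [0,0,0],
    [0,0,0],
    [0,0,0],
    [0,0,0],
  ],
  jaw=[0,0,0,0,0],
)

```text
time_s: 13.9
eef_pos: [0.5279, 0.2598, 0.2811]
eef_rot: [0.001, 0.063, 0.998, 0.001]
wrist_force: [0.9, -0.1, -1.7]
opening: -0.002
grasp_force: 0.0
```

```bash
cat > chk.py <<'E'
from h import *
import sys
n=sys.argv[1]
im,C,o=shot("wrist",n);print(o["time_s"],np.round(o["eef_pos"],4),np.linalg.norm(o["dq"]))
c=proj(C,w((0,0),.068));x,y=int(c[0]-90),max(0,int(c[1]-75));f=4
hsv=cv2.cvtColor(im,cv2.COLOR_BGR2HSV);m=(hsv[...,1]<70).astype(np.uint8)*255
# grey region inside box rim only
poly=np.array([proj(C,w(l,.068)) for l in[(-.06,-.081),(.06,-.081),(.06,.081),(-.06,.081)]]).astype(np.int32)
k=np.zeros_like(m);cv2.fillPoly(k,[poly],255);m&=k
cs,_=cv2.findContours(m,0,1);cc=max(cs,key=cv2.contourArea);q=cv2.approxPolyDP(cv2.convexHull(cc),4,True)[:,0]
for p in q: print(p,inbox(plane(C,p,.060)))
cr=cv2.resize(im[y:y+145,x:x+190],None,fx=f,fy=f,interpolation=cv2.INTER_CUBIC)
for l,z,col in(((0,0,.06,.081),.068,(0,255,255)),((.018,.039,.042,.042),.060,(0,0,255))):
    p=np.array([(proj(C,w((l[0]+i*l[2],l[1]+j*l[3]),z))-[x,y]+.5)*f for i,j in((-1,-1),(1,-1),(1,1),(-1,1))]).astype(int);cv2.polylines(cr,[p],True,col,1)
cv2.imwrite(f"pics/{n}c.png",cr)
E
python3 chk.py w5
```

```text
13.9 [0.5279 0.2598 0.2811] 0.0644060708556259
[259 119] [-0.0258 -0.0037]
[320 120] [-0.0243  0.0786]
[317 180] [0.0587 0.0792]
[259 179] [ 0.0571 -0.0035]
```

View pics/w5c.png

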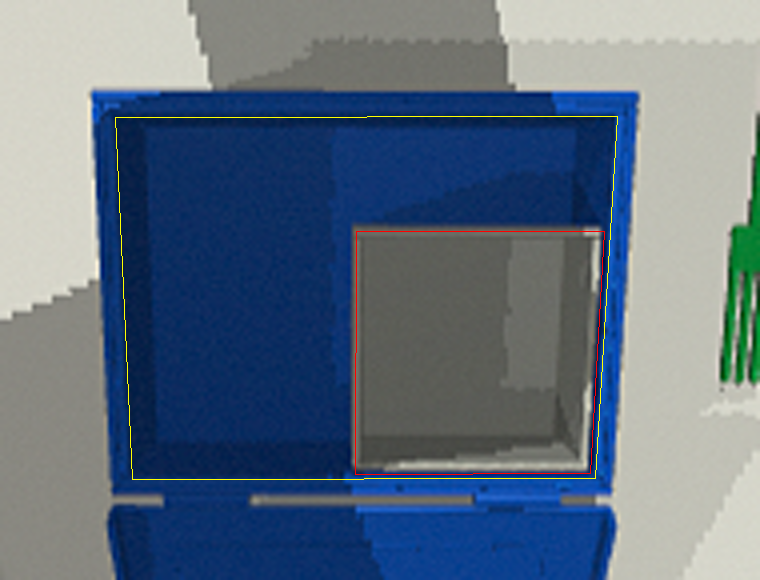

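```bash
python3 - <<'E'
from h import *
T=cam("top")
im=cv2.imread("pics/top0.png")
# tray: low-sat segmentation is hard vs counter; use edges of crop -> target view pose
print(plane(T,(374,209),.03)); go([.52,-.34,.30],.35)
print(inbox([.494,.268]))
E
```

```text
[ 0.48647236 -0.3417656   0.03      ]
dp [-0.272, -2.385, -0.084] turn [0.001, -0.002, -0.908]
[-0.0029 -0.0051]
```

The pot is home and square: its rim matches the red outline. Now over to the tray.

>>> arm_command(
  dp=[
    [-0.05,-0.25,-0.05],
    [-0.1,-0.5,-0.05],
    [-0.1,-0.75,-0.05],
    [-0.1,-1,-0.05],
  ],
  turn=[
    [0,0,0],
    [0,0,0],
    [0,0,0],
    [0,0,0],
  ],
  jaw=[0.3,0.5,0.7,0.7],
)

```text
time_s: 14.45
eef_pos: [0.5202, 0.0114, 0.2896]
eef_rot: [-0.002, 0.062, 0.998, 0.0]
wrist_force: [0.7, -1.1, -0.3]
opening: 0.704
grasp_force: 0.0
```

>>> arm_command(
  dp=[
    [-0.05,-0.25,-0.03],
    [-0.05,-0.5,-0.03],
    [-0.1,-0.75,-0.03],
    [-0.1,-1,-0.03],
  ],
  turn=[
    [0,0,-0.2],
    [0,0,-0.4],
    [0,0,-0.6],
    [0,0,-0.9],
  ],
  jaw=[0.7,0.7,0.7,0.7],
)

```text
time_s: 14.95
eef_pos: [0.515, -0.2369, 0.2969]
eef_rot: [-0.001, -0.175, 0.985, 0.002]
wrist_force: [1.8, -0.6, -0.0]
opening: 0.701
grasp_force: 0.0
```

```bash
python3 - <<'E'
from h import *
print(np.round(get_obs()["eef_pos"],3));go([.515,-.33,.30],.35)
E
```

```text
[ 0.515 -0.237  0.297]
dp [0.128, -0.349, -0.014] turn [0.008, -0.004, 0.004]
```

Two views of the tray from two wrist positions.

>>> arm_command(
  dp=[
    [0.06,-0.12,0],
    [0.12,-0.25,0],
    [0.12,-0.25,0],
    [0.12,-0.25,0],
  ],
  turn=[
    [0,0,0],
    [0,0,0],
    [0,0,0],
    [0,0,0],
  ],
  jaw=[0.7,0.7,0.7,0.7],
)

```text
time_s: 15.45
eef_pos: [0.5082, -0.3039, 0.2979]
eef_rot: [-0.001, -0.172, 0.985, 0.002]
wrist_force: [-0.9, 0.1, -0.9]
opening: 0.703
grasp_force: 0.0
```

```bash
cat > tv.py <<'E'
from h import *
import sys,pickle
n=sys.argv[1];im,C,o=shot("wrist",n);pickle.dump(C,open(n+".pkl","wb"))
c=proj(C,[.4865,-.342,.04]);x,y=int(c[0]-65),max(0,int(c[1]-75));print(o["time_s"],np.round(o["eef_pos"],4),np.linalg.norm(o["dq"]),"off",x,y)
cv2.imwrite(f"pics/{n}c.png",cv2.resize(im[y:y+150,x:x+130],None,fx=3,fy=3,interpolation=cv2.INTER_CUBIC))
E
python3 tv.py t1
```

```text
15.45 [ 0.5082 -0.3039  0.2979] 0.02565282538133005 off 170 61
```

>>> arm_command(
  dp=[
    [0,-0.15,0],
    [0,-0.3,0.1],
    [0,-0.3,0.1],
    [0,-0.3,0.1],
  ],
  turn=[
    [0,0,0],
    [0,0,0],
    [0,0,0],
    [0,0,0],
  ],
  jaw=[0.7,0.7,0.7,0.7],
)

```text
time_s: 16.0
eef_pos: [0.5341, -0.3743, 0.275]
eef_rot: [-0.0, -0.173, 0.985, 0.001]
wrist_force: [0.8, 0.3, 0.9]
opening: 0.699
grasp_force: 0.0
```

```bash
python3 tv.py t2; python3 -c "
import cv2,numpy as np
cv2.imwrite('pics/t12.png',np.hstack([cv2.imread('pics/t1c.png'),cv2.imread('pics/t2c.png')]))"
```

```text
16.0 [ 0.5341 -0.3743  0.275 ] 0.028821110593741466 off 223 62
```

View pics/t12.png

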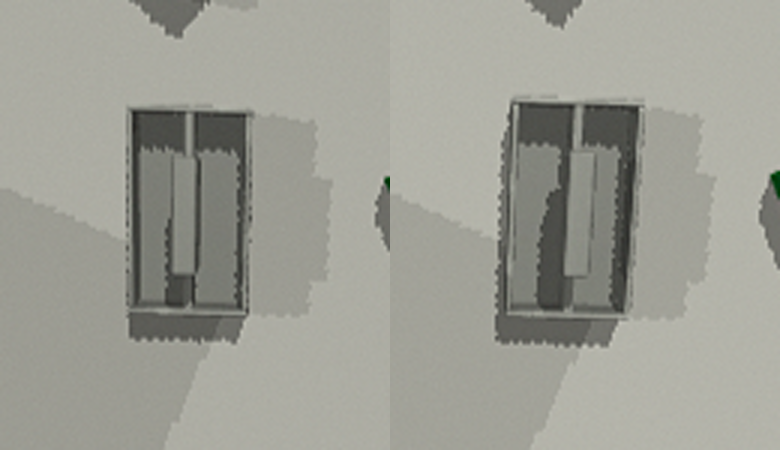

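Left crop: tray rim corners (127,107), (254,110), (248,315), (128,313) and rib top (171,153) to (196,275). Right crop: rim (512,101), (645,101), (630,318), (507,317) and rib (570,152) to (588,277).

```bash
python3 - <<'E'
from fit import *
import pickle
A,B=[pickle.load(open(f"t{i}.pkl","rb")) for i in(1,2)]
u=lambda x,o:o+(x+.5)/3-.5
a=lambda x,y:(A,np.array([u(x,170),u(y,61)]));b=lambda x,y:(B,np.array([u(x-390,223),u(y,62)]))
def L(h,k): return [(-h,-k),(-h,k),(h,k),(h,-k)]
def run(pa,pb,h,k,z): return fit([(*a(*p),l) for p,l in zip(pa,L(h,k))]+[(*b(*p),l) for p,l in zip(pb,L(h,k))],[.486,-.34,.35,z])
t=run([(127,107),(253,110),(248,315),(128,313)],[(512,101),(645,101),(630,318),(507,317)],.052,.031,.03)
r=run([(171,153),(196,154),(196,274),(172,275)],[(570,152),(595,152),(588,277),(563,277)],.028,.006,.06)
x=(t+r)/2; go([x[0],x[1],.10],x[2])
E
```

```text
[ 0.4833 -0.349   0.3267  0.0263] res [0.1, -0.2, -0.3, -0.3, 0.1, 0.3, 0.9, 0.2, 0.1, -0.7, -0.4, 0.3, -0.2, 0.5, -0.3, 0.0]
[ 0.4825 -0.3497  0.3259  0.0581] res [0.0, 0.6, 0.3, 0.4, 0.1, 0.4, -0.2, -0.1, -0.5, -0.7, 0.2, -0.5, 0.3, 0.1, -0.1, -0.1]
dp [0.159, 0.164, 0.703] turn [-0.001, 0.001, 0.041]
```

>>> arm_command(
  dp=[
    [0.08,0.08,0.2],
    [0.159,0.164,0.4],
    [0.159,0.164,0.6],
    [0.159,0.164,0.7],
    [0.159,0.164,0.7],
  ],
  turn=[
    [0,0,0.04],
    [0,0,0.04],
    [0,0,0.04],
    [0,0,0.04],
    [0,0,0.04],
  ],
  jaw=[0.5,0.5,0.5,0.5,0.5],
)

```text
time_s: 16.68
eef_pos: [0.4818, -0.3488, 0.0992]
eef_rot: [-0.001, -0.162, 0.987, 0.001]
wrist_force: [1.4, -0.4, 0.2]
opening: 0.504
grasp_force: 0.0
```

```bash
python3 - <<'E'
from h import *
print(get_obs()["eef_pos"]);go([.483,-.3493,.036],.326)
E
```

```text
[ 0.48175504 -0.34878455  0.09923169]
dp [-0.004, -0.004, 0.253] turn [0.005, -0.002, 0.0]
```

>>> arm_command(
  dp=[
    [-0.004,-0.004,0.15],
    [-0.004,-0.004,0.25],
    [-0.004,-0.004,0.25],
    [-0.004,-0.004,0.25],
  ],
  turn=[
    [0,0,0],
    [0,0,0],
    [0,0,0],
    [0,0,0],
  ],
  jaw=[0.5,0.5,0.5,0.5],
)

```text
time_s: 17.18
eef_pos: [0.4851, -0.3524, 0.0402]
eef_rot: [0.001, -0.162, 0.987, -0.002]
wrist_force: [0.8, -0.0, 0.3]
opening: 0.495
grasp_force: 0.0
```

>>> arm_command(
  dp=[
    [0,0,0],
    [0,0,0],
    [0,0,0],
    [0,0,0],
    [0,0,0],
  ],
  turn=[
    [0,0,0],
    [0,0,0],
    [0,0,0],
    [0,0,0],
    [0,0,0],
  ],
  jaw=[0,0,0,0,0],
)

```text
time_s: 17.8
eef_pos: [0.4836, -0.3514, 0.0375]
eef_rot: [-0.0, -0.162, 0.987, 0.0]
wrist_force: [-0.3, -0.1, 0.9]
opening: 0.004
grasp_force: 0.0
```

The gripper closed on nothing. I'll check all the cameras in one composite.

```bash
python3 - <<'E'
from h import *
im,C,o=shot("wrist","g1");t,_,_=shot("top","g1t");s,_,_=shot("side","g1s")
print(o["opening"],o["grasp_force"],proj(C,o["eef_pos"]),proj(cam("side"),o["eef_pos"]),proj(cam("top"),o["eef_pos"]))
pc=proj(cam("side"),[.483,-.35,.03]);x,y=int(pc[0]-33),int(pc[1]-45);print(x,y)
R=lambda i,k:cv2.resize(i,None,fx=k,fy=k,interpolation=cv2.INTER_CUBIC)
a=R(s[y:y+66,x:x+66],6)[:396,:396];b=R(t[175:241,340:406],6)
c=im[150:,56:456]; 
c=cv2.resize(c,(400,234));out=np.zeros((600,800,3),np.uint8)
out[:396,:396]=a;out[:396,400:796]=b;d=R(im[100:300,156:356],1);out[398:598,:200]=d
out[398:,210:210+345]=cv2.resize(im,(345,202))
cv2.imwrite("pics/g.png",out)
E
```

```text
0.004397268410797967 0.0 [256.40752334 216.15530264] [289.34907585 261.44974079] [378.11445769 209.70814875]
255 218
```

View pics/g.png

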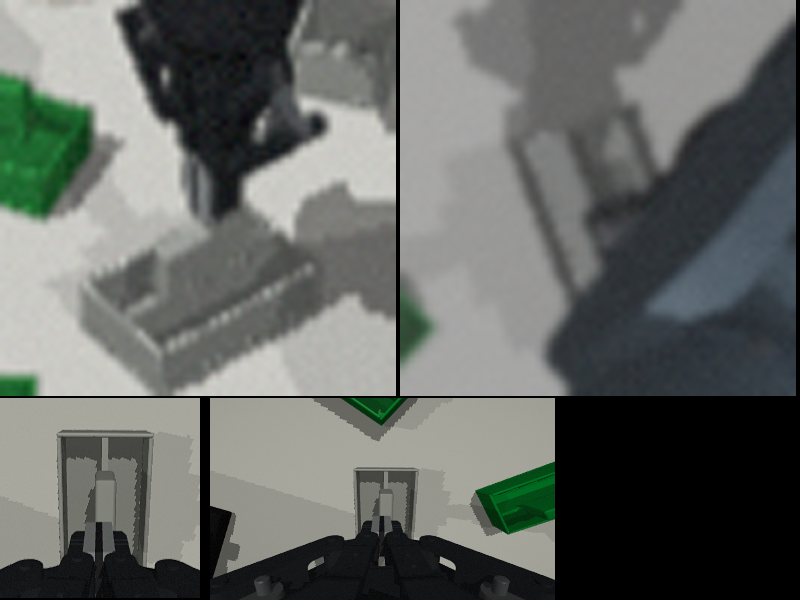

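>>> arm_command(
  dp=[
    [0,0,0.012],
    [0,0,0.012],
  ],
  turn=[
    [0,0,0],
    [0,0,0],
  ],
  jaw=[0,0],
)

```text
time_s: 18.2
eef_pos: [0.4835, -0.3511, 0.0342]
eef_rot: [-0.0, -0.162, 0.987, 0.0]
wrist_force: [0.1, 0.5, 1.1]
opening: -0.0
grasp_force: 0.0
```

```bash
python3 - <<'E'
from h import *
o=get_obs();print(o["eef_pos"],o["wrist_force"],o["torque"],o["opening"])
# tray pose in tool frame as seen earlier
C=cam("wrist",o);yaw=.326;c,s=np.cos(yaw),np.sin(yaw)
for z,L in((.06,[(-.028,-.006),(-.028,.006)]),(.03,[(-.052,-.031),(-.052,.031)])):
  for l in L: print(z,l,proj(C,[.483+c*l[0]-s*l[1],-.3493+s*l[0]+c*l[1],z]))
E
```

```text
[ 0.48345236 -0.35108983  0.03415218] [0.05552085 0.47346531 1.08335356] [ 0.01910046 -0.02391471 -0.03024776] -0.0004117162940813491
0.06 (-0.028, -0.006) [249.1416303  184.15910632]
0.06 (-0.028, 0.006) [271.1520922  184.16349423]
0.03 (-0.052, -0.031) [209.83949526 135.53838765]
0.03 (-0.052, 0.031) [309.09661693 135.54599743]
```

>>> arm_command(
  dp=[
    [0,0,0.012],
    [0,0,0.024],
    [0,0,0.024],
  ],
  turn=[
    [0,0,0],
    [0,0,0],
    [0,0,0],
  ],
  jaw=[0,0,0],
)

```text
time_s: 18.58
eef_pos: [0.4834, -0.3511, 0.0281]
eef_rot: [-0.0, -0.162, 0.987, 0.0]
wrist_force: [0.0, -0.8, 0.2]
opening: -0.002
grasp_force: 0.0
```

>>> arm_command(
  dp=[
    [0,0,0.01],
    [0,0,0.02],
    [0,0,0.02],
  ],
  turn=[
    [0,0,0],
    [0,0,0],
    [0,0,0],
  ],
  jaw=[0,0,0],
)

```text
time_s: 18.95
eef_pos: [0.4839, -0.3516, 0.0251]
eef_rot: [-0.0, -0.162, 0.987, -0.0]
wrist_force: [-4.2, 2.8, 12.0]
opening: 0.002
grasp_force: 5.8
```

Contact came at a reported z of 0.025 with closed fingers on the rib top (0.060). So the real fingertips end about 35 mm short of the reported TCP. That also explains the earlier contact on the pot rim. I'll back up, open, and go in 35 mm lower.

>>> arm_command(
  dp=[
    [0,0,-0.06],
    [0,0,-0.1],
    [0,0,-0.1],
    [0,0,-0.1],
    [0,0,-0.1],
  ],
  turn=[
    [0,0,0],
    [0,0,0],
    [0,0,0],
    [0,0,0],
    [0,0,0],
  ],
  jaw=[0,0.45,0.45,0.45,0.45],
)

```text
time_s: 19.58
eef_pos: [0.4834, -0.351, 0.048]
eef_rot: [-0.0, -0.162, 0.987, 0.0]
wrist_force: [-0.2, -0.2, 0.3]
opening: 0.452
grasp_force: 0.0
```

```bash
cat > tv2.py <<'E'
from h import *
o=get_obs();print(o["eef_pos"],o["opening"]);go([.483,-.3493,.001],.326)
E
python3 tv2.py
```

```text
[ 0.48336418 -0.35101781  0.04801717] 0.4523033699361686
dp [-0.001, 0.007, 0.188] turn [0.002, -0.001, -0.002]
```

>>> arm_command(
  dp=[
    [0,0.008,0.06],
    [0,0.008,0.12],
    [0,0.008,0.12],
  ],
  turn=[
    [0,0,0],
    [0,0,0],
    [0,0,0],
  ],
  jaw=[0.45,0.45,0.45],
)

```text
time_s: 19.95
eef_pos: [0.4816, -0.3479, 0.016]
eef_rot: [-0.001, -0.162, 0.987, 0.002]
wrist_force: [0.3, 0.6, 0.1]
opening: 0.448
grasp_force: 0.0
```

>>> arm_command(
  dp=[
    [0,0,0.03],
    [0,0,0.065],
    [0,0,0.065],
  ],
  turn=[
    [0,0,0],
    [0,0,0],
    [0,0,0],
  ],
  jaw=[0.45,0.45,0.45],
)

```text
time_s: 20.32
eef_pos: [0.4826, -0.349, 0.0014]
eef_rot: [-0.0, -0.162, 0.987, 0.001]
wrist_force: [-0.7, 0.1, -0.6]
opening: 0.447
grasp_force: 0.0
```

>>> arm_command(
  dp=[
    [0,0,0],
    [0,0,0],
    [0,0,0],
    [0,0,0],
    [0,0,0],
  ],
  turn=[
    [0,0,0],
    [0,0,0],
    [0,0,0],
    [0,0,0],
    [0,0,0],
  ],
  jaw=[0,0,0,0,0],
)

```text
time_s: 20.95
eef_pos: [0.4833, -0.3497, 0.0027]
eef_rot: [0.0, -0.162, 0.987, -0.0]
wrist_force: [-0.3, -0.2, 3.1]
opening: 0.125
grasp_force: 58.9
```

>>> arm_command(
  dp=[
    [0,0,-0.1],
    [0,0,-0.3],
    [0,0,-0.5],
    [0,0,-0.7],
    [0,0,-0.85],
  ],
  turn=[
    [0,0,0],
    [0,0,0],
    [0,0,0],
    [0,0,0],
    [0,0,0],
  ],
  jaw=[0,0,0,0,0],
)

```text
time_s: 21.58
eef_pos: [0.4832, -0.3496, 0.2171]
eef_rot: [0.0, -0.162, 0.987, -0.001]
wrist_force: [0.0, 0.0, -1.0]
opening: 0.122
grasp_force: 58.7
```

>>> arm_command(
  dp=[
    [0,0,0],
    [0,0,0],
    [0,0,0],
  ],
  turn=[
    [0,0,0],
    [0,0,0],
    [0,0,0],
  ],
  jaw=[0,0,0],
)

```text
time_s: 21.95
eef_pos: [0.4821, -0.3485, 0.2124]
eef_rot: [-0.001, -0.162, 0.987, 0.002]
wrist_force: [-1.2, -0.0, -1.4]
opening: 0.121
grasp_force: 58.7
```

```bash
python3 - <<'E'
from h import *
o=get_obs();print(o["eef_pos"],o["opening"],o["grasp_force"]);print(w((-.0008,-.042),.1));go(w((-.0008,-.042),.215),BYAW)
E
```

```text
[ 0.48212921 -0.34853282  0.21242925] 0.12094900466556976 58.734596371650696
[np.float64(0.4915530601932706), np.float64(0.23111546072234135), 0.1]
dp [-0.776, 2.185, -0.004] turn [0.006, -0.005, 0.856]
```

>>> arm_command(
  dp=[
    [-0.05,0.14,0],
    [-0.1,0.28,0],
    [-0.16,0.45,0],
    [-0.22,0.62,0],
    [-0.28,0.79,0],
  ],
  turn=[
    [0,0,0],
    [0,0,0],
    [0,0,0],
    [0,0,0],
    [0,0,0],
  ],
  jaw=[0,0,0,0,0],
)

```text
time_s: 22.58
eef_pos: [0.4854, -0.1382, 0.2133]
eef_rot: [-0.001, -0.162, 0.987, 0.001]
wrist_force: [0.4, 0.3, -1.7]
opening: 0.128
grasp_force: 58.8
```

>>> arm_command(
  dp=[
    [-0.06,0.17,0],
    [-0.12,0.34,0],
    [-0.18,0.51,0],
    [-0.24,0.68,0],
    [-0.28,0.8,0],
  ],
  turn=[
    [0,0,0.1],
    [0,0,0.25],
    [0,0,0.4],
    [0,0,0.55],
    [0,0,0.7],
  ],
  jaw=[0,0,0,0,0],
)

```text
time_s: 23.2
eef_pos: [0.4877, 0.0739, 0.2134]
eef_rot: [-0.001, 0.021, 1.0, 0.0]
wrist_force: [0.4, -0.5, -0.8]
opening: 0.128
grasp_force: 58.8
```

```bash
python3 - <<'E'
from h import *
o=get_obs();print(o["eef_pos"],o["opening"],o["grasp_force"]);go(w((-.0008,-.042),.215),BYAW)
E
```

```text
[0.48767075 0.0738594  0.21337595] 0.127964356717837 58.7753301858902
dp [0.011, 0.629, -0.006] turn [0.001, -0.005, 0.153]
```

>>> arm_command(
  dp=[
    [0,0.17,0],
    [0.01,0.34,0],
    [0.01,0.5,0],
    [0.01,0.61,0],
    [0.01,0.62,0],
  ],
  turn=[
    [0,0,0.05],
    [0,0,0.1],
    [0,0,0.15],
    [0,0,0.15],
    [0,0,0.15],
  ],
  jaw=[0,0,0,0,0],
)

```text
time_s: 23.82
eef_pos: [0.4916, 0.2282, 0.2132]
eef_rot: [-0.001, 0.059, 0.998, -0.0]
wrist_force: [0.6, 0.0, -1.6]
opening: 0.126
grasp_force: 58.9
```

>>> arm_command(
  dp=[
    [0,0,0],
    [0,0,0],
  ],
  turn=[
    [0,0,0],
    [0,0,0],
  ],
  jaw=[0,0],
)

```text
time_s: 24.08
eef_pos: [0.4926, 0.2259, 0.2144]
eef_rot: [-0.0, 0.06, 0.998, -0.0]
wrist_force: [0.6, 0.5, -1.0]
opening: 0.126
grasp_force: 58.9
```

```bash
python3 - <<'E'
from h import *
o=get_obs();print(o["eef_pos"],o["eef_rot"],inbox(o["eef_pos"]),np.linalg.norm(o["dq"]));go(w((-.0008,-.042),.110),BYAW)
# where tray near rim corners (tool frame) should be seen in wrist image
C=cam("wrist",o);im=camera("wrist");cv2.imwrite("pics/h1.png",im)
p=np.array(o["eef_pos"]);R=rot(o)
for y in(-.031,.031): print(proj(C,p+R@[.052,y,.0027-.030]),"rim near corner")
g=cv2.cvtColor(im,cv2.COLOR_BGR2HSV)
c=proj(C,p+R@[.052,0,-.0273]).astype(int)
print("sat row mid",g[c[1]+4,c[0]-60:c[0]+60:3,1].tolist())
print("sat col",g[c[1]-16:c[1]+24,c[0]+15,1].tolist());print("val col",g[c[1]-16:c[1]+24,c[0]+15,2].tolist())
E
```

```text
[0.49256847 0.22589281 0.21442066] [-3.58331576e-04  6.04751585e-02  9.98169608e-01 -2.46350321e-04] [ 0.0008 -0.0471] 0.007705511718162521
dp [0.006, 0.02, 0.418] turn [-0.001, -0.001, 0.004]
[196.32963132 138.54455879] rim near corner
[315.99095058 138.65734923] rim near corner
sat row mid [14, 14, 14, 17, 19, 14, 17, 17, 14, 14, 17, 16, 17, 14, 14, 12, 19, 14, 14, 14, 17, 14, 16, 17, 17, 14, 15, 12, 17, 14, 17, 15, 17, 18, 15, 12, 17, 14, 14, 23]
sat col [229, 237, 221, 213, 213, 209, 211, 221, 226, 231, 223, 226, 161, 43, 19, 18, 13, 17, 14, 16, 14, 18, 14, 14, 16, 19, 16, 19, 14, 14, 14, 14, 14, 19, 13, 16, 19, 19, 11, 16]
val col [97, 97, 97, 98, 98, 99, 98, 97, 96, 97, 97, 97, 100, 106, 110, 72, 77, 90, 106, 114, 109, 100, 94, 92, 93, 94, 94, 94, 93, 93, 91, 93, 92, 94, 95, 93, 93, 94, 93, 93]
```

```bash
python3 - <<'E'
from h import *
from scipy.optimize import least_squares
o=get_obs();C=cam("wrist",o);im=cv2.imread("pics/h1.png");s=cv2.cvtColor(im,cv2.COLOR_BGR2HSV)[...,1].astype(int)
m=(s<80)
for r in(139,145,155): 
    j=np.where(m[r,150:360])[0]+150;k=256
    l=k
    while m[r,l-1]:l-=1
    q=k
    while m[r,q+1]:q+=1
    print(r,l,q)
def top(c):
    r=150
    while m[r-1,c]:r-=1
    return r
print([(c,top(c)) for c in range(200,316,10)])
E
```

```text
139 -102 313
145 -99 352
155 -100 365
[(200, 0), (210, -15), (220, 135), (230, 135), (240, 135), (250, 135), (260, 135), (270, 135), (280, 135), (290, 135), (300, 135), (310, 138)]
```

```bash
python3 - <<'E'
from h import *
im=cv2.imread("pics/h1.png");h=cv2.cvtColor(im,cv2.COLOR_BGR2HSV)
for r in(138,150):
    print(r,"L",list(zip(range(186,212),h[r,186:212,1].tolist(),h[r,186:212,2].tolist())))
    print(r,"R",list(zip(range(302,322),h[r,302:322,1].tolist(),h[r,302:322,2].tolist())))
E
```

```text
138 L [(186, 12, 214), (187, 13, 213), (188, 14, 214), (189, 14, 214), (190, 14, 215), (191, 17, 215), (192, 12, 213), (193, 15, 215), (194, 12, 213), (195, 15, 215), (196, 14, 201), (197, 14, 194), (198, 12, 126), (199, 16, 129), (200, 11, 68), (201, 15, 69), (202, 17, 76), (203, 23, 79), (204, 13, 76), (205, 13, 78), (206, 16, 78), (207, 16, 78), (208, 17, 77), (209, 17, 77), (210, 10, 78), (211, 20, 78)]
138 R [(302, 13, 122), (303, 19, 121), (304, 13, 120), (305, 17, 122), (306, 17, 122), (307, 17, 123), (308, 21, 124), (309, 20, 125), (310, 9, 112), (311, 57, 107), (312, 56, 105), (313, 165, 94), (314, 234, 95), (315, 225, 94), (316, 226, 96), (317, 220, 96), (318, 255, 94), (319, 223, 95), (320, 208, 97), (321, 221, 97)]
150 L [(186, 14, 214), (187, 14, 214), (188, 14, 214), (189, 13, 214), (190, 14, 217), (191, 15, 217), (192, 13, 218), (193, 14, 215), (194, 15, 219), (195, 15, 221), (196, 16, 112), (197, 16, 113), (198, 16, 111), (199, 19, 109), (200, 19, 93), (201, 18, 72), (202, 15, 68), (203, 7, 70), (204, 22, 71), (205, 18, 70), (206, 8, 68), (207, 15, 69), (208, 11, 69), (209, 22, 83), (210, 16, 93), (211, 14, 92)]
150 R [(302, 15, 86), (303, 17, 88), (304, 15, 87), (305, 15, 87), (306, 13, 98), (307, 13, 96), (308, 15, 99), (309, 15, 170), (310, 15, 175), (311, 18, 171), (312, 14, 164), (313, 18, 144), (314, 18, 98), (315, 15, 116), (316, 15, 116), (317, 13, 114), (318, 18, 115), (319, 11, 115), (320, 18, 116), (321, 11, 116)]
```

```bash
python3 - <<'E'
from h import *
from scipy.optimize import least_squares
o=get_obs();C=cam("wrist",o);p=np.array(o["eef_pos"]);R=rot(o)
def f(v):
    a,b=[proj(C,p+R@[.052+v[0],y+v[1],-.0273+v[2]]) for y in(-.031,.031)]
    return [a[0]-197,b[0]-312.7,(a[1]+b[1])/2-135]
for s in(0,1): print(least_squares(f,[0,0,0]).x)
# check with grasp-time picture predictions: same camera, t1/t2 fits gave rim z 26 mm (-3.7 mm bias)
E
```

```text
[ 0.00144619 -0.00068017  0.0056554 ]
[ 0.00144619 -0.00068017  0.0056554 ]
```

>>> arm_command(
  dp=[
    [0,0.01,0.1],
    [0,0.023,0.22],
    [0,0.023,0.34],
    [0,0.023,0.44],
    [0,0.023,0.5],
  ],
  turn=[
    [0,0,0],
    [0,0,0],
    [0,0,0],
    [0,0,0],
    [0,0,0],
  ],
  jaw=[0,0,0,0,0],
)

```text
time_s: 24.75
eef_pos: [0.4928, 0.2317, 0.0886]
eef_rot: [-0.001, 0.06, 0.998, -0.0]
wrist_force: [-0.5, -0.4, -1.4]
opening: 0.125
grasp_force: 58.9
```

>>> arm_command(
  dp=[
    [0,0,0],
    [0,0,0],
    [0,0,0],
    [0,0,0],
  ],
  turn=[
    [0,0,0],
    [0,0,0],
    [0,0,0],
    [0,0,0],
  ],
  jaw=[0,0,0,0],
)

```text
time_s: 25.25
eef_pos: [0.4939, 0.2328, 0.0906]
eef_rot: [0.001, 0.06, 0.998, 0.0]
wrist_force: [-0.3, -0.6, -1.5]
opening: 0.124
grasp_force: 58.8
```

```bash
python3 - <<'E'
from h import *
o=get_obs();print(o["eef_pos"],o["eef_rot"],inbox(o["eef_pos"]),np.linalg.norm(o["dq"]),o["grasp_force"]);go(w((.0006,-.0413),.089),BYAW)
im,C,_=shot("wrist","h2")
h=cv2.cvtColor(im,cv2.COLOR_BGR2HSV)
# box near flange edge (counter->blue) and tray near edge columns; right tray edge vs pot left edge
p=np.array(o["eef_pos"]);R=rot(o)
print("pred near flange row",proj(C,w((-.0675,-.042),.068)),"pred right-flange",proj(C,w((-.04,-.0885),.068)),"pot rim corner",proj(C,w((-.024,-.003),.06)))
print("pred tray corners",[proj(C,p+R@[.0534,y-.0007,-.0217]) for y in(-.031,.031)])
c=230;print("col",[(r,int(h[r,c,1]),int(h[r,c,2])) for r in range(90,150,2)])
E
```

```text
[0.49385638 0.23275359 0.09063904] [6.72050700e-04 5.98603125e-02 9.98206520e-01 1.84504849e-04] [ 0.0013 -0.0401] 0.005420958922832726 58.847649693489075
dp [0.003, -0.005, 0.007] turn [0.001, 0.003, 0.006]
pred near flange row [253.35317974 107.10157219] pred right-flange [186.39445879 148.00408052] pot rim corner [306.12743406 169.04487087]
pred tray corners [array([196.94871859, 135.04216053]), array([312.68073844, 135.1501658 ])]
col [(90, 9, 239), (92, 9, 240), (94, 9, 239), (96, 9, 239), (98, 10, 239), (100, 10, 239), (102, 7, 240), (104, 15, 228), (106, 247, 216), (108, 219, 218), (110, 245, 184), (112, 231, 219), (114, 222, 216), (116, 234, 160), (118, 211, 117), (120, 210, 119), (122, 220, 118), (124, 207, 118), (126, 227, 117), (128, 224, 115), (130, 213, 115), (132, 226, 115), (134, 118, 121), (136, 25, 93), (138, 11, 93), (140, 16, 130), (142, 16, 131), (144, 14, 112), (146, 18, 114), (148, 16, 115)]
```

>>> arm_command(
  dp=[
    [0.008,-0.004,0.006],
    [0.008,-0.004,0.006],
    [0.008,-0.004,0.006],
    [0.008,-0.004,0.006],
    [0.008,-0.004,0.006],
  ],
  turn=[
    [0,0,0],
    [0,0,0],
    [0,0,0],
    [0,0,0],
    [0,0,0],
  ],
  jaw=[0,0,0,0,0],
)

```text
time_s: 25.92
eef_pos: [0.4912, 0.2318, 0.0883]
eef_rot: [-0.0, 0.06, 0.998, -0.0]
wrist_force: [0.1, 0.3, -1.1]
opening: 0.126
grasp_force: 58.8
```

```bash
python3 - <<'E'
from h import *
im,C,o=shot("wrist","h3");h=cv2.cvtColor(im,cv2.COLOR_BGR2HSV)
print(inbox(o["eef_pos"]),o["eef_pos"][2],o["grasp_force"],np.linalg.norm(o["dq"]))
px=proj(C,w((-.055,-.0885),.068));r=int(px[1]);print("right flange pred",px,"blue from",[c for c in range(150,230) if h[r,c,1]>100][:1])
px=proj(C,w((-.055,.0885),.068));r=int(px[1]);print("left flange pred",px,"blue to",[c for c in range(300,480) if h[r,c,1]>100 and 100<h[r,c,0]<130][-1:])
px=proj(C,w((-.024,.03),.06));c=int(px[0]);print("pot near edge pred",px,"grey from",[q for q in range(int(px[1])-15,int(px[1])+15) if h[q,c,1]<80][:1])
px=proj(C,w((-.018,-.003),.06));r=int(px[1]);print("pot right edge pred",px,"blue gap cols",[c for c in range(295,335) if h[r,c,1]>100])
E
```

```text
[-0.0012 -0.0413] 0.0883328915354869 58.84774446487427 0.002028277729442351
right flange pred [186.39199836 129.85589778] blue from [188]
left flange pred [447.91045507 130.9202382 ] blue to [445]
pot near edge pred [353.28143337 173.20661774] grey from [161]
pot right edge pred [307.75531483 181.01627653] blue gap cols []
```

```bash
python3 - <<'E'
from h import *
im=cv2.imread("pics/h3.png");h=cv2.cvtColor(im,cv2.COLOR_BGR2HSV)
for c in(335,353,380,400): print(c,[tuple(int(v) for v in h[r,c]) for r in range(152,192,2)])
C=cam("wrist")
for y in (0,.03,.06,.08): print(y,proj(C,w((-.024,y),.06)),proj(C,w((-.024,y),.004)))
t=camera("top");T=cam("top")
# top view: pot near & left edges profile
hs=cv2.cvtColor(t,cv2.COLOR_BGR2HSV)
p=proj(T,w((-.024,.04),.06));c=int(p[0]);print("top pred",p,[(r,int(hs[r,c,1])) for r in range(int(p[1])-14,int(p[1])+10)])
E
```

```text
335 [(108, 232, 112), (109, 228, 114), (107, 241, 112), (108, 232, 113), (110, 106, 101), (34, 20, 91), (40, 8, 90), (40, 17, 89), (45, 11, 90), (35, 17, 89), (34, 17, 108), (39, 17, 107), (34, 17, 108), (35, 14, 108), (34, 17, 108), (42, 12, 107), (41, 19, 108), (34, 19, 106), (34, 19, 109), (38, 19, 110)]
353 [(107, 239, 111), (107, 232, 110), (108, 219, 113), (107, 255, 110), (111, 98, 102), (38, 11, 89), (42, 14, 92), (45, 11, 91), (36, 14, 92), (35, 17, 91), (37, 21, 107), (35, 14, 106), (40, 21, 111), (38, 19, 110), (39, 17, 107), (38, 19, 107), (45, 14, 108), (39, 17, 107), (39, 17, 107), (43, 17, 108)]
380 [(108, 230, 112), (108, 219, 112), (108, 229, 110), (108, 237, 111), (111, 131, 107), (30, 18, 87), (45, 17, 88), (36, 14, 89), (36, 14, 89), (42, 14, 89), (40, 16, 98), (40, 21, 111), (30, 13, 100), (34, 17, 108), (34, 16, 109), (40, 21, 109), (30, 14, 108), (36, 24, 107), (39, 17, 108), (40, 14, 107)]
400 [(107, 246, 85), (108, 216, 86), (108, 232, 90), (108, 234, 95), (108, 237, 98), (107, 250, 93), (109, 210, 97), (33, 18, 142), (40, 18, 125), (40, 17, 89), (30, 16, 94), (39, 16, 109), (42, 15, 84), (42, 15, 86), (42, 16, 82), (40, 18, 84), (30, 14, 106), (34, 19, 106), (35, 15, 105), (34, 17, 105)]
0 [312.26863885 173.04863962] [300.50726907 161.00853588]
0.03 [353.26918327 173.2185551 ] [333.10718983 161.14330043]
0.06 [394.27262494 173.38848259] [365.70894222 161.27807255]
0.08 [421.60986244 173.50177426] [387.44446147 161.36792484]
top pred [148.18522628 215.14721088] [(201, 54), (202, 59), (203, 58), (204, 64), (205, 62), (206, 59), (207, 59), (208, 69), (209, 61), (210, 58), (211, 65), (212, 54), (213, 71), (214, 60), (215, 69), (216, 58), (217, 54), (218, 63), (219, 105), (220, 133), (221, 140), (222, 143), (223, 140), (224, 149)]
```

```bash
python3 -c "
from bench import *
print(hand_in())"
```

```text
the job is handed in; nothing more can be done
None
```

The pot is home in the far left corner, and the tray is still gripped, level and square, centred over the free bay with its underside about 15 mm above the rim by my estimate. I handed the job in at about 26 s without seeing the verdict.

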